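# Index the drill jig to station 7 and drop the lock pin home

## Task

Set the indexing jig for hole 7 of the flange: turn its numbered drum by the tee-bar on top until the 7 shows in the little window, take the round-headed index pin from the wooden stand, stand it in the jig's guide block, and ease the drum to and fro until the pin drops all the way home in its slot, head down on the block. Never force the pin or crank the drum against it, and leave the hex-headed plug and the other things where they are.

Things in the scene. Friction and masses are not known exactly. Their poses are not given: they have to be found in the camera images.
- indexer: Indexing drill jig, fixed: grey cast box 176 x 176 mm on a 200 x 200 x 12 mm base plate, with a bright steel cover plate whose top is 55 mm above the bench. Origin: centre of its underside, on the drum's upright axis; x points away from the window side, z up. Window in the cover at x = -50 mm, dark guide block at y = -70 mm.
- drum: Drum in the jig, turning on the jig's upright axis: no stops, friction about 0.12 N m, stays where left. Origin as the jig's. Its notched rim runs under the guide hole, 70 mm from the axis, top 21 mm below the mouth, with ten radial slots 12 mm wide, one per number. The ring of slots is clamped on by hand: slots stand up to 0.06 rad either way from where the numbers suggest, differently each day.
- window (a point): Centre of the small rectangular window (17 mm radially, 24 mm across) in the cover plate, at the cover's top face; a short black reading line stands on each side of it. The number under it is the drum's station.
- mark_7 (a point): Centre of the number 7 on the drum's number plate, 6.5 mm under the cover's top face, 50 mm from the drum's axis; it turns with the drum. Ten numbers, 0 to 9, about 11 mm high, 36 degrees apart, are seen one at a time through the window; they rise as the drum is turned clockwise seen from above.
- tee_bar (a point): Middle of the tee-bar that turns the drum, on its axis, 98 mm above the bench. The bar is 52 mm long (this point's x axis), 16 mm wide (its y axis) and 32 mm high (82 to 114 mm above the bench). Under it is the flange being drilled, 76 mm across, its top 74 mm above the bench, six of ten holes drilled. With 7 in the window the bar points at the guide block.
- guide_mouth (a point): Centre of the mouth of the upright guide hole (11 mm bore, 1.5 mm chamfer, 17 mm long) in the guide block, 28 x 34 mm, its top 67 mm above the bench; axes as the jig's. Between slots the pin stands in it on the drum's rim, head 14 mm above the block; over a slot (within about 1 mm) it drops by its own weight till the head sits on the block, and locks the drum.
- index_pin: Index pin, about 50 g: round knurled head, 16 mm across and 30 mm high, on a round shank 10 mm across and 35 mm long with a chamfered tip. Origin: on its axis at the underside of the head, z up towards the head. At the start it stands upright in one of the two holes of the wooden stand with its head on the stand's top, 42 mm above the bench.
- pin_stand: Dark wooden stand, fixed, 40 x 92 x 42 mm, with two holes of 11.5 mm, 48 mm apart along its y axis. Origin: centre of its underside.
- hex_plug: Plug with a low hexagonal head (about 25 mm over the corners, 10 mm high) that stands in the other hole of the stand; not to be touched. Origin: on its axis at the underside of the head.
- white_tub: White lidded tub, 87 mm across, 82 mm high, a bystander. Origin: centre of its underside.
There are look-alikes about, which are no part of the job. What is shaped like the index_pin but purple is not meant.

How it is judged:
At the end, for the whole second after the job is handed in: The 7 stands in the window (its centre within 8 mm of the window's centre) and the index pin is home: upright in the guide block, at rest, the underside of its head within 3 mm of the block's top (horizontal distance between mark_7 and window below 0.008 m and z of index_pin in the frame of guide_mouth between -0.003 and 0.003 m and horizontal distance between index_pin and guide_mouth below 0.004 m and angle between index_pin's own z axis and vertical below 0.1 rad and linear speed of index_pin below 0.02 m/s); the robot touches nothing.
It fails at once if the pin is forced: more than 25 N between the index pin and the jig or its drum (contact force between index_pin and indexer above 25 N).
It fails at once if the hex-headed plug or the white tub is moved by more than 20 mm (distance of any of hex_plug, white_tub from where it was at the start of the episode above 0.02 m).
It also fails if it takes over 69 s, if anything falls off the work surface, if the arm or the gripper's body presses on something with over 40 N, if the wrist force passes 120 N, or if a joint passes its speed limit or range.

## Robot

A 7-joint arm with a two-finger parallel gripper is mounted at the origin on a cart in front of the work surface, level with it; the furniture and walls round the work are solid. World frame = base frame: x ahead of the robot, y to its left, z up, the work surface at z = 0. Lengths are in m, angles in rad, forces in N, time in s.
With the tool pointing down it reaches from about 0.425 to 0.925 m from the base axis. Payload 6.8 kg.
Tool frame: the origin (TCP) lies between the finger pads; the fingertips stand 22 mm ahead of it and the grasp point (between the pads) lies 3 mm ahead of it; z points along the fingers, y is the direction in which the jaws open and shut (so a half turn about z gives the same grasp; the last joint's range is limited). The gripper opens to 85 mm and grips with 20 to 120 N. Pads are 22 mm wide; open, the fingers measure 114 mm over their backs; the gripper's body (76 mm by 85 mm) begins 54 mm behind the grasp point. The pads swing forward as they close: fully open they stand 13 mm farther back than shut.
Start: joints at [-1.357, 0.477, 0.022, 1.555, -0.011, 1.109, -0.083], TCP at [0.213, 0.64, 0.223] pointing down, gripper open.
Joint ranges: [-2.96, 2.96], [-0.34, 2.1], [-1.41, 1.46], [0.24, 2.44], [-1.37, 4.51], [0.17, 1.92], [-2.96, 2.96]. Speed limits (rad/s): [2.39, 2.39, 3.14, 3.14, 3.14, 3.14, 3.14].

## Interface

Orientations are given as a unit quaternion [w, x, y, z].
In Python, from station import bot gives the robot as it stands. The module is installed in compiled form; this text tells all that it offers.
- The arm moves only by the tool drive_tool, never from a script. Its argument "series" is one flat list of numbers, 7 for each row, row after row: the opening, from -1 (shut) to 1 (fully open), then the shift along the tool's x, y, z in mm, then the turn, a rotation vector about the tool's x, y, z in rad. In form: [jaw, x, y, z, wx, wy, wz, jaw, x, y, z, wx, wy, wz, ...]. A call has 1 to 12 rows; each row shifts and turns the commanded pose from where the row before left it, along the tool's axes as they then stand; what a row does not reach is not made up. A row lasts 1/8 s, in which the tool goes at most 62.5 mm and 10.7 degrees, less where a joint would pass 70% of its speed; a pose out of reach is approached as far as the arm can. A call with a gripper value outside its range is refused whole. The fingers move at their own pace and stop on an object; "force" is the grip in N (left out, the last holds). Time passes only in rows, so rows that do not move let the fingers close. It gives the time, the measured TCP pose, the force and the opening at its end, in the units of the state.
- bot.get_obs(): the state, without advancing time (a new reading comes with each control period).
- bot.read_camera(name): name is "scene" or "top" or "wrist"; returns a dict with "pixels" (420x560x3 uint8, blue, green, red), "camera_matrix" (3x3 intrinsics, pixels), "rvec" (rotation vector, rad) and "tvec" (3), from world to camera coordinates, as OpenCV has them. Camera axes: x right, y down, z forward; pixel columns grow to the right and rows downward; lengths in m; the calibration is good to about 2 mm. A picture is of the moment at which its call begins. There is no depth.
- bot.hand_in(): hands the job in, once; it reports no verdict.
The state is a dict: "t": time; "q": joint angles; "joint_vel": joint speeds; "joint_torque": joint torques, N m; "eef_pos": TCP position; "tool_rot": TCP orientation; "contact_force": force on the tool from outside, world axes, zero at the start; "torque": the same for the moment, N m; "gripper_width": opening from 0.0 (shut) to 1.0 (fully open).
Only numpy, scipy, OpenCV 4.12 (cv2) and the standard library are available. Lean on these libraries where they do the work, as an engineer would, in place of code of your own. Each camera call takes 0.05 s, during which the arm holds its last target. There are 200 camera calls.

## Working session

There is one attempt and no reset: what is moved stays moved. The work goes in short steps, Python scripts to look and compute and a tool call to move; the robot and the scene stay as the last step left them, time stands still between calls to the robot, and variables do not carry over. Pictures are saved under pics/ and viewed, about 8 in all and at most 12, crops included, and the job is handed in when it is done.

Besides the shell and the picture viewer there is one more tool, called as name(argument=value, ...) on one line, values as JSON. drive_tool: Moves the arm, as the interface text tells. Its arguments: {"type":"object","properties":{"series":{"type":"array"},"force":{"type":"number"}},"required":["series"]}

```bash
mkdir -p pics
cat > h.py <<'E'
import numpy as np,cv2
from station import bot
def cam(n):
    c=bot.read_camera(n);R=cv2.Rodrigues(np.array(c['rvec'],float))[0]
    return c['pixels'],np.array(c['camera_matrix'],float),R,np.array(c['tvec'],float).ravel()
def ray(K,R,t,u,v):
    d=R.T@np.linalg.inv(K)@np.array([u,v,1.]);return -R.T@t,d
def onz(K,R,t,u,v,z):
    o,d=ray(K,R,t,u,v);return o+d*(z-o[2])/d[2]
def proj(K,R,t,p):
    q=K@(R@np.array(p,float)+t);return q[:2]/q[2]
E
python3 - <<'E'
from h import *
a=cam('scene');b=cam('top')
np.savez('c0.npz',s=a[0],t=b[0]);
import pickle;pickle.dump((a,b),open('c0.pkl','wb'))
for n,c in(('scene',a),('top',b)):
    print(n,-c[2].T@c[3],c[1][0,0]);cv2.imwrite(f'pics/{n}0.png',c[0])
print(bot.get_obs())
E
```

```text
scene [-0.15011132 -0.27744142  0.61772972] 422.0262264375421
top [0.3327443  0.06236452 1.27087566] 509.67360660204537
{'t': 0.1, 'q': array([-1.3571289 ,  0.47774149,  0.02236015,  1.55633732, -0.011525  ,
        1.10932361, -0.08306175]), 'joint_vel': array([-0.00178407, -0.00135108, -0.00168536, -0.00370281,  0.00010874,
        0.00085921,  0.00036938]), 'joint_torque': array([ 4.41475233e-03, -5.97762859e+01,  1.61389478e+00, -2.81952381e+01,
        1.28683928e-02,  5.09076417e-03, -1.51912855e-05]), 'eef_pos': array([0.21330551, 0.63983093, 0.22221361]), 'tool_rot': array([-8.07011347e-05,  1.60174850e-01,  9.87088299e-01, -8.36909311e-04]), 'contact_force': array([-0.20842145, -0.33197744, -0.03419917]), 'torque': array([-0.02958809,  0.01275835, -0.03103086]), 'gripper_width': 1.0048172305573313}
```

View pics/scene0.png

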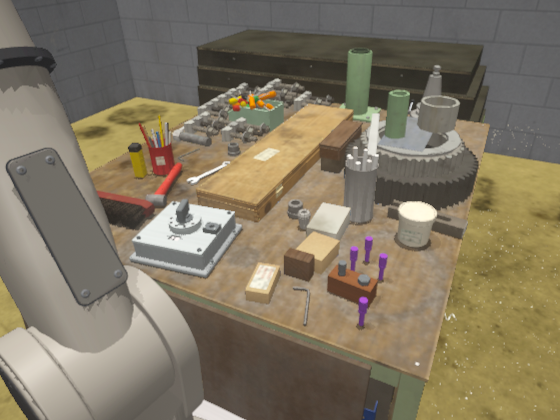

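View pics/top0.png

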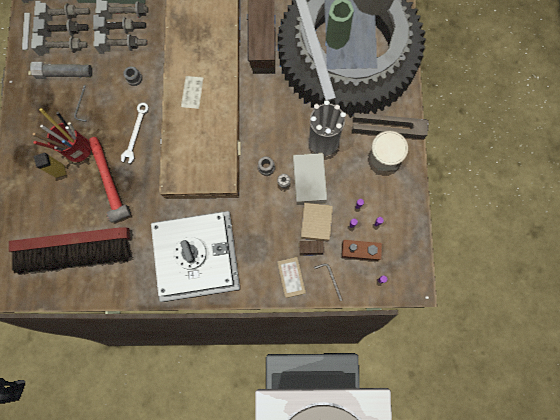

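The top view shows the jig at about (193,256), with its window near (193,274) and the guide block at (221,248). The stand is at (363,250). Index pin candidates are the grey one at top (353,247)/scene (342,268), the low one at (373,250)/(365,281), which would be the hex plug, and four purple look-alikes. The tall grey one fits; I'll confirm it in enlarged crops.

Run:
```python
import pickle;from h import *
a,b=pickle.load(open('c0.pkl','rb'))
f=lambda im,x,y,w,h,s:cv2.resize(im[y:y+h,x:x+w],None,fx=s,fy=s,interpolation=cv2.INTER_CUBIC)
A=f(b[0],145,205,100,100,4);B=f(b[0],335,230,50,50,4);C=f(a[0],320,250,70,60,4)
o=np.zeros((600,700,3),np.uint8);o[:400,:400]=A;o[:200,410:610]=B;o[210:450,410:690]=C
cv2.imwrite('pics/crop1.png',o)
```

```text
(no output)
```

View pics/crop1.png

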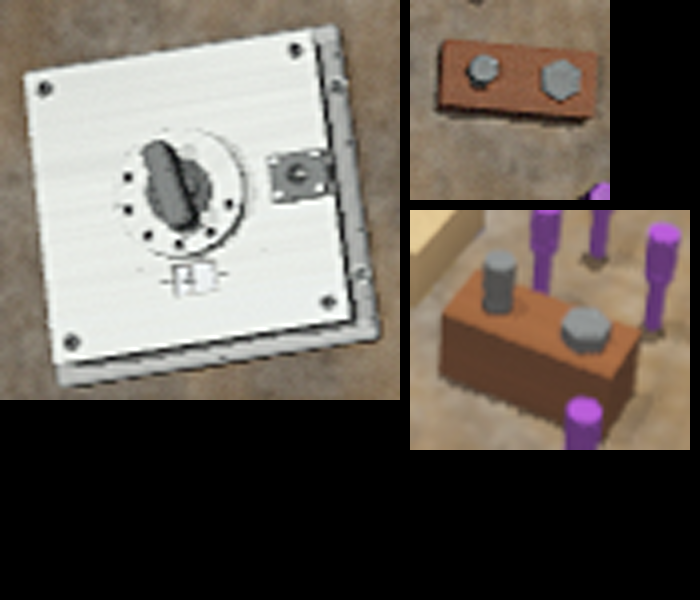

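The crops confirm it: the round, tall grey head at B(484,70) is the index pin, and the low hexagonal one at B(562,80) is the plug. Next I'll compute positions.

Run:
```python
import pickle;from h import *
a,b=pickle.load(open('c0.pkl','rb'));K,R,t=b[1:]
g=lambda x,y,z:onz(K,R,t,145+x/4-.375,205+y/4-.375,z)
s=np.array([g(*p,.055) for p in((44,88),(295,49),(329,301),(72,342))]);c=s.mean(0)
xj=(s[0]-s[3]+s[1]-s[2]);yaw=np.arctan2(xj[1],xj[0])
print('jig',c,yaw,[np.linalg.norm(s[i]-s[i-1]) for i in range(4)])
w=g(195,279,.055);m=g(297,174,.067);print('win',w,'mouth',m,np.linalg.norm((w-c)[:2]),np.linalg.norm((m-c)[:2]))
Rz=np.array([[np.cos(yaw),-np.sin(yaw)],[np.sin(yaw),np.cos(yaw)]])
print('mouth by frame',c[:2]+Rz@[0,-.07],'win',c[:2]+Rz@[-.05,0])
e1=g(152,150,.114);e2=g(189,220,.114);print('bar',(e1+e2)/2,np.linalg.norm(e1-e2),np.arctan2(*(e1-e2)[[1,0]])-yaw)
f=lambda x,y,z:onz(K,R,t,335+(x-410)/4-.375,230+y/4-.375,z)
print('pin',f(484,68,.072),'plug',f(562,80,.052))
# scene check of pin head top
Ks,Rs,ts=a[1:];print(proj(Ks,Rs,ts,f(484,68,.072)),320+(500-410)/4,250+(258-210)/4)
from scipy.spatial.transform import Rotation as Ro
q=bot.get_obs()['tool_rot'];print(Ro.from_quat(np.roll(q,-1)).as_matrix().round(3))
```

```text
jig [0.47223106 0.3110127  0.055     ] 0.14345113308225516 [np.float64(0.1547184745528997), np.float64(0.15450929367294822), np.float64(0.1541433857242534), np.float64(0.15443555465097245)]
win [0.42096346 0.30379805 0.055     ] mouth [0.48142485 0.24167972 0.067     ] 0.0517727498207181 0.06993988365538027
mouth by frame [0.48223824 0.2417317 ] win [0.42274463 0.30386472]
bar [0.47051193 0.30734241 0.114     ] 0.046267568645893584 0.3578897023557545
pin [ 0.4793473  -0.07647018  0.072     ] plug [ 0.47385274 -0.12493692  0.052     ]
[341.17830613 262.45305849] 342.5 262.0
[[-0.949  0.316 -0.   ]
 [ 0.316  0.949 -0.002]
 [-0.    -0.002 -1.   ]]
```

drive_tool(series=[1, -44, -29, 0, 0, 0, 0, 1, -44, -29, 0, 0, 0, 0, 1, -44, -29, 0, 0, 0, 0, 1, -44, -29, 0, 0, 0, 0, 1, -44, -29, 0, 0, 0, 0, 1, -44, -29, 0, 0, 0, 0, 1, -44, -29, 0, 0, 0, 0, 1, -44, -29, 0, 0, 0, 0, 1, 0, 0, 0, 0, 0, 0, 1, 0, 0, 0, 0, 0, 0], force=30)

```text
t: 1.35
eef_pos: [0.4735, 0.3092, 0.2228]
tool_rot: [-0.0, 0.16, 0.987, -0.0]
contact_force: [-1.0, 0.8, -0.2]
gripper_width: 0.997
```

Run:
```python
from h import *
c=cam('wrist');import pickle;pickle.dump(c,open('w1.pkl','wb'));cv2.imwrite('pics/w1.png',c[0])
o=bot.get_obs();print(o['t'],o['eef_pos'],o['tool_rot'],o['q']);print(-c[2].T@c[3])
for p in((.4722,.311,.114),(.482,.2417,.067),(.4227,.3039,.055)):print(proj(*c[1:],p))
```

```text
1.4 [0.47306634 0.31003476 0.22280244] [-4.74033044e-04  1.59388111e-01  9.87215885e-01  3.93906506e-05] [-0.81732559  0.29804274  0.15679851  1.83040003 -0.05479455  1.0178529
  0.61214603]
[0.40976036 0.3294868  0.37345864]
[280.26229264 207.21628184]
[209.45425274 228.34091147]
[254.06598623 140.71408071]
```

View pics/w1.png

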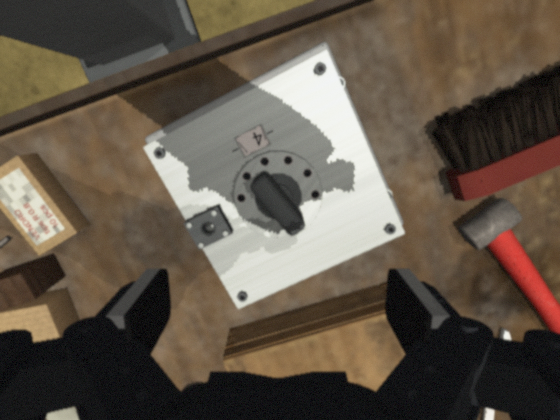

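The wrist picture shows a 4 in the window at (255,139), the guide hole at (208,228) and the bar from about (265,180) to (293,225). The drum therefore has to turn three stations clockwise. I'll refine the positions from this view.

Run:
```python
import pickle;from h import *
c=pickle.load(open('w1.pkl','rb'));K,R,t=c[1:]
s=np.array([onz(K,R,t,*p,.055) for p in((242,296),(159,152),(320,69),(390,228))]) 
m=s.mean(0);print('jig',m,[np.linalg.norm(s[i]-s[i-1]) for i in range(4)])
# window side edge = s1,s2 ; far edge = s0,s3
xj=s[0]-s[1]+s[3]-s[2];yaw=np.arctan2(xj[1],xj[0]);print('yaw',yaw)
mo=onz(K,R,t,208,228,.067);print('mouth',mo,m[:2]+.07*np.array([np.sin(yaw),-np.cos(yaw)]))
g=cv2.cvtColor(c[0],cv2.COLOR_BGR2GRAY)[165:245,235:320]
mask=(g<58).astype(np.uint8);n,l,st,ce=cv2.connectedComponentsWithStats(mask);i=1+st[1:,4].argmax()
ys,xs=np.nonzero(l==i);r=cv2.minAreaRect(np.c_[xs+235,ys+165].astype(np.float32));print(r)
P=np.array([onz(K,R,t,*p,.114) for p in cv2.boxPoints(r)])
E=[P[(i+1)%4]-P[i] for i in(0,1)]
L=max(E,key=np.linalg.norm);print(P.mean(0),[np.linalg.norm(e) for e in E],'world ang',np.arctan2(L[1],L[0])%np.pi)
```

```text
jig [0.47183307 0.30923609 0.055     ] [np.float64(0.15523606265532866), np.float64(0.15534132753160443), np.float64(0.15453108515711117), np.float64(0.15392349403768602)]
yaw 0.1416362940615769
mouth [0.48129392 0.2405864  0.067     ] [0.48171449 0.23993705]
((278.0672607421875, 200.82470703125), (65.13713836669922, 35.96749496459961), 37.69424057006836)
[0.46744764 0.31106962 0.114     ] [np.float64(0.026608121881221098), np.float64(0.04811576042150726)] world ang 0.5874278008071961
```

drive_tool(series=[0, 0, 0, 0, 0, 0, -0.168, 0, 0, 0, 0, 0, 0, -0.168, 0, 0, 0, 0, 0, 0, -0.168, 0, 0, 0, 0, 0, 0, -0.168, 0, 0, 0, 0, 0, 0, -0.168, 0, 0, 0, 39, 0, 0, 0, 0, 0, 0, 39, 0, 0, 0, 0, 0, 0, 38, 0, 0, 0, 0, 0, 0, 0, 0, 0, 0, -0.8, 0, 0, 0, 0, 0, 0, -0.8, 0, 0, 0, 0, 0, 0, -0.8, 0, 0, 0, 0, 0, 0], force=30)

```text
t: 2.9
eef_pos: [0.4747, 0.3095, 0.1084]
tool_rot: [0.001, -0.256, 0.967, 0.001]
contact_force: [1.1, 0.9, -0.2]
gripper_width: 0.101
```

drive_tool(series=[-0.8, 0, 0, 0, 0, 0, 0, -0.8, 0, 0, 0, 0, 0, 0])

```text
t: 3.15
eef_pos: [0.4741, 0.309, 0.1074]
tool_rot: [0.0, -0.256, 0.967, 0.0]
contact_force: [-0.3, -0.2, -0.3]
gripper_width: 0.097
```

Run:
```python
from h import *
o=bot.get_obs();print(o)
```

```text
{'t': 3.15, 'q': array([-0.69293323,  0.43720648,  0.00652806,  1.92289949, -0.00394609,
        0.78111057,  1.40470256]), 'joint_vel': array([ 0.00023535,  0.00236035, -0.00111025,  0.00149279, -0.00157365,
       -0.00097599,  0.00068058]), 'joint_torque': array([-1.30401179e-02, -5.13543713e+01,  1.26295969e+00, -2.22011107e+01,
        9.48326342e-03, -6.33145828e-04, -1.75581936e-04]), 'eef_pos': array([0.47410979, 0.30897638, 0.10735776]), 'tool_rot': array([ 1.73623998e-04, -2.56174084e-01,  9.66630643e-01,  8.70479717e-05]), 'contact_force': array([-0.26491254, -0.15861899, -0.28485001]), 'torque': array([-0.01305437, -0.03293423,  0.02118752]), 'gripper_width': 0.09727498635577433}
```

drive_tool(series=[-1, 0, 0, 0, 0, 0, 0, -1, 0, 0, 0, 0, 0, 0, -1, 0, 0, 0, 0, 0, 0, -1, 0, 0, 0, 0, 0, 0])

```text
t: 3.65
eef_pos: [0.474, 0.309, 0.107]
tool_rot: [-0.0, -0.256, 0.967, 0.0]
contact_force: [-0.1, 0.4, 0.7]
gripper_width: 0.003
```

Run:
```python
from h import *
c=cam('wrist');cv2.imwrite('pics/w2.png',c[0]);print(proj(*c[1:],(.4741,.309,.104)))
```

```text
[277.32350779 267.82237077]
```

View pics/w2.png

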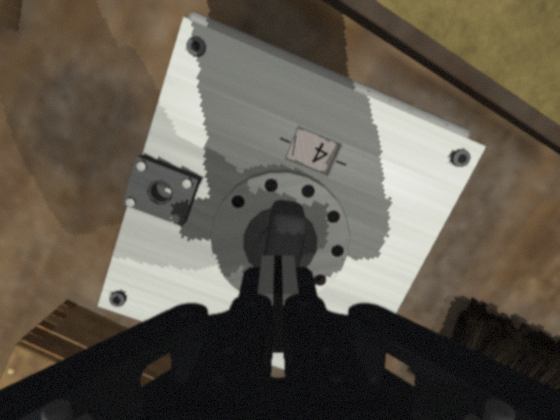

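The jaws closed fully (opening 0.003), so the bar isn't between them. In this view the bar shows at (285,225) and the fingers at (278,275). I'll check the projections before moving.

Run:
```python
from h import *
c=cam('wrist');K,R,t=c[1:]
for n,p in dict(ax114=(.472,.310,.114),ax82=(.472,.31,.082),ax74=(.472,.31,.074),tip=(.474,.309,.085),mouth=(.4817,.2405,.067)).items():print(n,proj(K,R,t,p).round(0))
for uv in((196,46),(460,157),(118,297)):print(onz(K,R,t,*uv,.055).round(4))
print(onz(K,R,t,162,190,.067),'cam',-R.T@t)
g=c[0][150:330,180:380];cv2.imwrite('pics/w2c.png',cv2.resize(g,None,fx=3,fy=3,interpolation=cv2.INTER_CUBIC))
s=cam('scene')[0];cv2.imwrite('pics/s2c.png',cv2.resize(s[150:290,110:260],None,fx=4,fy=4,interpolation=cv2.INTER_CUBIC))
```

```text
ax114 [282. 274.]
ax82 [281. 248.]
ax74 [281. 243.]
tip [277. 253.]
mouth [160. 193.]
[0.406  0.2217 0.055 ]
[0.384  0.3753 0.055 ]
[0.559  0.2433 0.055 ]
[0.47968513 0.24064651 0.067     ] cam [0.4154106  0.27549295 0.25767943]
```

View pics/s2c.png

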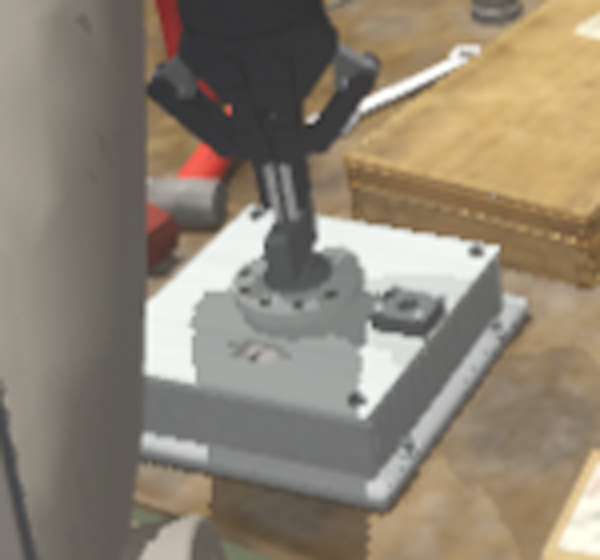

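drive_tool(series=[-1, 0, 0, 0, 0, 0, 0.1, -1, 0, 0, 0, 0, 0, 0.1, -1, 0, 0, 0, 0, 0, 0])

```text
t: 4.18
eef_pos: [0.474, 0.309, 0.1071]
tool_rot: [0.0, -0.159, 0.987, -0.0]
contact_force: [0.4, 0.3, 0.1]
gripper_width: -0.005
```

Run:
```python
from h import *
o=bot.get_obs();print(o['torque'],o['contact_force'],o['gripper_width'],o['eef_pos'])
c=cam('wrist');a=cv2.imread('pics/w2c.png');g=c[0][100:300,210:370];cv2.imwrite('pics/w3c.png',np.hstack([cv2.resize(g,None,fx=3,fy=3,interpolation=cv2.INTER_CUBIC)]))
```

```text
[-0.02969769 -0.00863237 -0.01942942] [0.41211367 0.28823744 0.08748214] -0.004960761930393453 [0.47399868 0.30898449 0.10707575]
```

View pics/w3c.png

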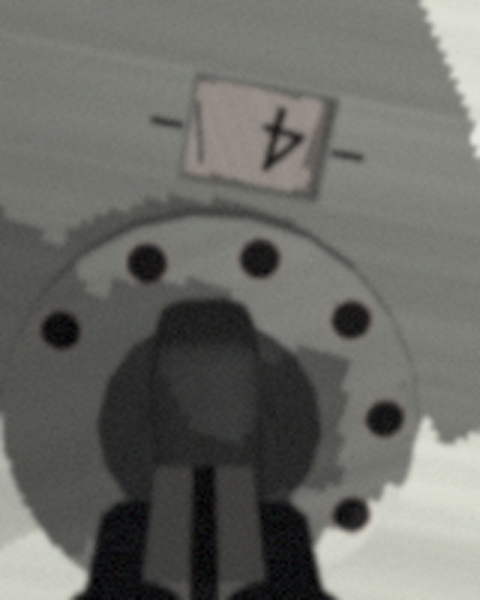

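The drum turned with the tool: the 4 has shifted to the right half of the window and the bar stands square to the pads. So the grip holds, and the opening reading can't be trusted. I'll turn the rest of the way clockwise.

drive_tool(series=[-1, 0, 0, 0, 0, 0, 0.175, -1, 0, 0, 0, 0, 0, 0.175, -1, 0, 0, 0, 0, 0, 0.175, -1, 0, 0, 0, 0, 0, 0.175, -1, 0, 0, 0, 0, 0, 0.175, -1, 0, 0, 0, 0, 0, 0.175, -1, 0, 0, 0, 0, 0, 0.175, -1, 0, 0, 0, 0, 0, 0.175, -1, 0, 0, 0, 0, 0, 0.175, -1, 0, 0, 0, 0, 0, 0.175, -1, 0, 0, 0, 0, 0, 0])

```text
t: 5.6
eef_pos: [0.4739, 0.3091, 0.107]
tool_rot: [0.0, 0.655, 0.756, -0.0]
contact_force: [-0.5, -0.2, 0.4]
gripper_width: 0.002
```

Run:
```python
from h import *
o=bot.get_obs();print(o['t'],o['tool_rot'],o['torque'],o['contact_force'],o['gripper_width'],o['eef_pos'],o['q'][6])
c=cam('wrist');cv2.imwrite('pics/w4.png',c[0]);print(proj(*c[1:],(.4225,.303,.0485)))
u,v=proj(*c[1:],(.4225,.303,.0485)).astype(int)
cv2.imwrite('pics/w4c.png',cv2.resize(c[0][max(v-70,0):v+150,max(u-130,0):u+130],None,fx=2.5,fy=2.5,interpolation=cv2.INTER_CUBIC))
```

```text
5.6 [ 1.29977500e-04  6.55000202e-01  7.55628664e-01 -2.02472890e-04] [-0.04068775 -0.0340044  -0.04044107] [-0.49096123 -0.21061892  0.44919565] 0.0018904677447012432 [0.47385631 0.30906719 0.10695653] -0.2609893029371453
[194.21651731 226.15116697]
```

View pics/w4c.png

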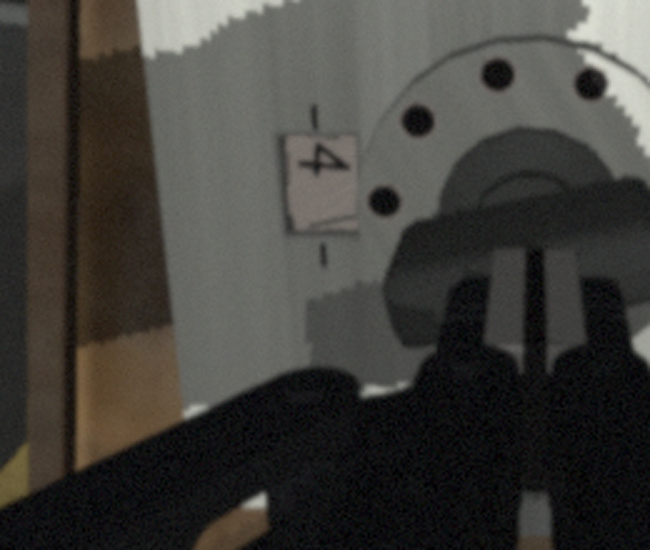

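It did not turn further: the 4 is still in the window, and the shut fingers are not around the bar. I'll check the actual finger height and position in the scene camera.

Run:
```python
from h import *
c=cam('scene');K,R,t=c[1:]
f=lambda p:(4*(proj(K,R,t,p)-[110,150])).round(0)
for n,p in dict(ax114=(.472,.310,.114),ax82=(.472,.31,.082),ax74=(.472,.31,.074),tip=(.474,.309,.085),mouth=(.4817,.2405,.067),tcp=(.474,.309,.107),win=(.4225,.303,.055)).items():print(n,f(p))
s=c[0][150:290,110:260];cv2.imwrite('pics/s5c.png',cv2.resize(s,None,fx=4,fy=4,interpolation=cv2.INTER_CUBIC))
```

```text
ax114 [284. 216.]
ax82 [292. 262.]
ax74 [294. 274.]
tip [295. 257.]
mouth [404. 303.]
tcp [289. 225.]
win [254. 349.]
```

View pics/s5c.png

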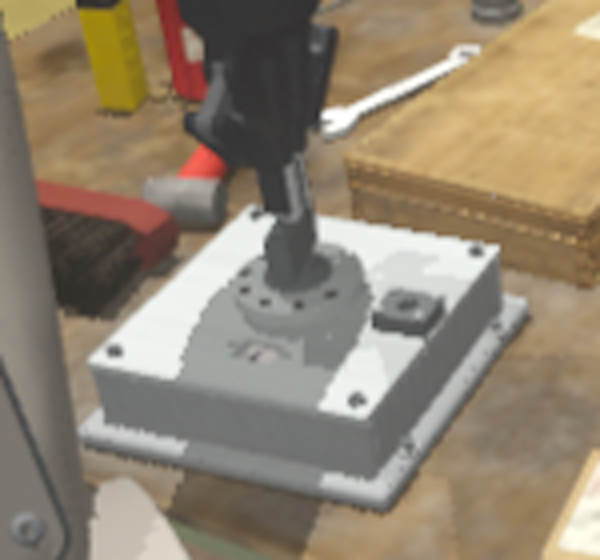

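The images say the shut fingertips stop about at the bar's top, so they are effectively higher than I assumed, and nothing has been touched. I'll lift, realign, open, then come down lower in small steps while watching the force.

drive_tool(series=[-1, 0, 0, -20, 0, 0, 0, 0, 0, 0, 0, 0, 0, -0.177, 0, 0, 0, 0, 0, 0, -0.177, 0, 0, 0, 0, 0, 0, -0.177, 0, 0, 0, 0, 0, 0, -0.177, 0, 0, 0, 0, 0, 0, -0.177, 0, 0, 0, 0, 0, 0, -0.177, 0, 0, 0, 0, 0, 0, -0.177, 0, 0, 0, 0, 0, 0, -0.177, 0, 0, 0, 0, 0, 0, -0.177, 0, 0, 0, 0, 0, 0, -0.177, 0, 0, 0, 0, 0, 0, -0.177])

```text
t: 7.2
eef_pos: [0.4742, 0.3088, 0.1273]
tool_rot: [0.0, -0.259, 0.966, 0.0]
contact_force: [0.1, -0.2, -1.0]
gripper_width: 0.497
```

drive_tool(series=[0, -1, 1, 10, 0, 0, 0, 0, 0, 0, 10, 0, 0, 0, 0, 0, 0, 4, 0, 0, 0, 0, 0, 0, 4, 0, 0, 0, 0, 0, 0, 0, 0, 0, 0])

```text
t: 7.82
eef_pos: [0.4742, 0.3103, 0.0988]
tool_rot: [-0.0, -0.255, 0.967, -0.0]
contact_force: [0.0, 0.8, -0.9]
gripper_width: 0.496
```

Run:
```python
from h import *
c=cam('wrist');s=cam('scene');o=bot.get_obs();print(o['eef_pos'],o['tool_rot'],o['contact_force'],o['gripper_width'])
im=np.vstack([np.hstack([cv2.resize(c[0][60:360,130:430],(400,400)),cv2.resize(s[0][160:260,130:230],(400,400),interpolation=cv2.INTER_CUBIC)])])
cv2.imwrite('pics/p6.png',im)
```

```text
[0.4744929  0.31046675 0.09923769] [ 1.33331550e-04 -2.54718101e-01  9.67015340e-01  5.73162810e-05] [0.26768993 0.75369027 0.5122374 ] 0.49964043970254474
```

View pics/p6.png

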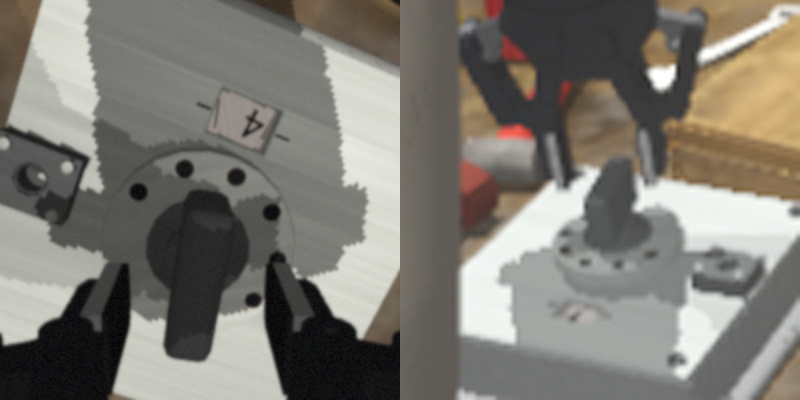

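Left panel: the bar is centred between the fingers, at (195,280). Right panel: at TCP z 0.099 the tips (562,185) and (652,180) only reach the bar's upper part, so the real tips are about 25 mm higher than I assumed. I'll go down another 17 mm and close.

drive_tool(series=[0, 0, 0, 6, 0, 0, 0, 0, 0, 0, 6, 0, 0, 0, 0, 0, 0, 5, 0, 0, 0, -1, 0, 0, 0, 0, 0, 0, -1, 0, 0, 0, 0, 0, 0, -1, 0, 0, 0, 0, 0, 0, -1, 0, 0, 0, 0, 0, 0])

```text
t: 8.8
eef_pos: [0.4742, 0.3104, 0.082]
tool_rot: [-0.0, -0.255, 0.967, 0.0]
contact_force: [-1.3, 1.2, -3.0]
gripper_width: 0.178
```

Run:
```python
from h import *
o=bot.get_obs();print(o['eef_pos'],o['tool_rot'],o['contact_force'],o['torque'],o['gripper_width'])
c=cam('wrist');print(c[1],c[2].T@[0,0,1])
```

```text
[0.47415312 0.31039855 0.08199215] [-1.50040916e-04 -2.54957443e-01  9.66952263e-01  2.28681201e-05] [-1.26824097  1.20985448 -2.9906013 ] [0.13044339 0.17662325 0.0566767 ] 0.17751582269031235
[[360.17412247   0.         277.55136641]
 [  0.         360.17412247 213.75732364]
 [  0.           0.           1.        ]] [ 0.22744031  0.12996328 -0.96508054]
```

Opening 0.178 (15 mm) means the bar is gripped. Now the three stations clockwise.

drive_tool(series=[-1, 0, 0, 0, 0, 0, 0.177, -1, 0, 0, 0, 0, 0, 0.177, -1, 0, 0, 0, 0, 0, 0.177, -1, 0, 0, 0, 0, 0, 0.177, -1, 0, 0, 0, 0, 0, 0.177, -1, 0, 0, 0, 0, 0, 0.177, -1, 0, 0, 0, 0, 0, 0.177, -1, 0, 0, 0, 0, 0, 0.177, -1, 0, 0, 0, 0, 0, 0.177, -1, 0, 0, 0, 0, 0, 0.177, -1, 0, 0, 0, 0, 0, 0.174, -1, 0, 0, 0, 0, 0, 0])

```text
t: 10.35
eef_pos: [0.473, 0.3082, 0.0819]
tool_rot: [-0.0, 0.656, 0.754, -0.002]
contact_force: [-4.8, -5.9, 3.4]
gripper_width: 0.18
```

Run:
```python
from h import *
o=bot.get_obs();print(o['t'],o['eef_pos'],o['tool_rot'],o['contact_force'],o['torque'],o['gripper_width'])
```

```text
10.35 [0.47299601 0.30821725 0.08194239] [-2.65819314e-04  6.56305895e-01  7.54491688e-01 -2.18980318e-03] [-4.77145089 -5.86950026  3.41899205] [-1.0072279   0.88270623 -0.08351921] 0.1795836936107132
```

drive_tool(series=[0, 0, 0, 0, 0, 0, 0, 0, 0, 0, 0, 0, 0, 0, 0, 0, 0, 0, 0, 0, 0, 0, 0, 0, -40, 0, 0, 0, 0, 0, 0, -40, 0, 0, 0, 0, 0, 0, -40, 0, 0, 0, 0, 0, 0, -20, 0, 0, 0, 0, 0, 0, 0, 0, 0, 0])

```text
t: 11.35
eef_pos: [0.4754, 0.311, 0.2237]
tool_rot: [0.0, 0.655, 0.756, 0.002]
contact_force: [0.1, 0.1, -0.8]
gripper_width: 0.499
```

Run:
```python
from h import *
import pickle
c=cam('wrist');s=cam('scene');p=cam('top');pickle.dump((c,s,p),open('c7.pkl','wb'))
o=bot.get_obs();print(o['t'],o['eef_pos'],o['tool_rot'],o['contact_force'])
u,v=proj(*c[1:],(.4225,.3025,.055)).astype(int);print(u,v, c[0].shape)
W=cv2.resize(c[0][v-40:v+60,u-30:u+130],(640,400),interpolation=cv2.INTER_CUBIC)
S=cv2.resize(s[0][120:220,120:240],(240,200));cv2.imwrite('pics/p7.png',W)
```

```text
11.5 [0.47378929 0.31006161 0.2210444 ] [-1.45587659e-04  6.55093023e-01  7.55547809e-01 -7.86787368e-04] [-0.38463607  0.37273584 -0.46165652]
218 193 (420, 560, 3)
```

View pics/p7.png

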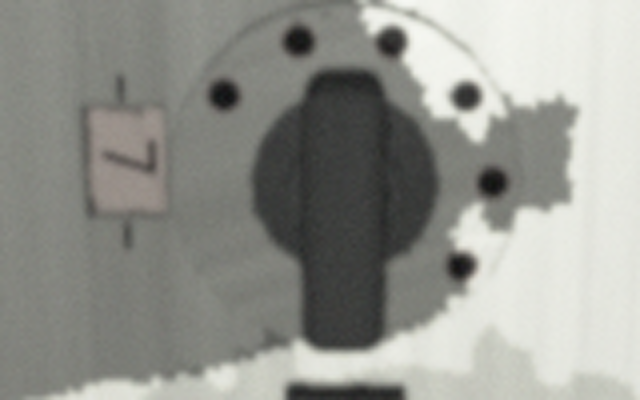

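The 7 stands centred in the window at (128,158) and the bar points at the guide block. Next, the pin.

drive_tool(series=[-0.2, -48, -6, 0, 0, 0, 0, -0.2, -48, -6, 0, 0, 0, 0, -0.2, -48, -6, 0, 0, 0, 0, -0.2, -48, -6, 0, 0, 0, 0, -0.2, -48, -6, 0, 0, 0, 0, -0.2, -48, -6, 0, 0, 0, 0, -0.2, -48, -6, 0, 0, 0, 0, -0.2, -48, -7, 0, 0, 0, 0, -0.2, 0, 0, 0, 0, 0, 0.128, -0.2, 0, 0, 0, 0, 0, 0.127, -0.2, 0, 0, 0, 0, 0, 0, -0.2, 0, 0, 0, 0, 0, 0])

```text
t: 13.0
eef_pos: [0.4799, -0.0766, 0.2216]
tool_rot: [-0.0, 0.745, 0.667, -0.0]
contact_force: [0.1, 0.3, 0.7]
gripper_width: 0.401
```

Run:
```python
from h import *
import pickle
c=cam('wrist');s=cam('scene');pickle.dump((c,s),open('c8.pkl','wb'));K,R,t=c[1:]
o=bot.get_obs();print(o['t'],o['eef_pos'],o['tool_rot'],o['q'][6])
cv2.imwrite('pics/p8.png',c[0])
pr=proj(K,R,t,(.4793,-.0765,.072));print('pin proj',pr,'plug',proj(K,R,t,(.474,-.125,.052)),'tcp',proj(K,R,t,o['eef_pos']))
hsv=cv2.cvtColor(c[0],cv2.COLOR_BGR2HSV);m=((hsv[...,1]<70)&(hsv[...,2]>50)).astype(np.uint8)
m=cv2.morphologyEx(m,cv2.MORPH_OPEN,np.ones((3,3)))
n,l,st,ce=cv2.connectedComponentsWithStats(m)
for i in range(1,n):
    if st[i,4]>60 and np.linalg.norm(ce[i]-pr)<120:print(st[i],ce[i].round(1))
u,v=pr.astype(int)
print(hsv[v-24:v+25:6,u-24:u+25:6,1]);print(hsv[v-24:v+25:6,u-24:u+25:6,2])
```

```text
13.1 [ 0.48009927 -0.0765833   0.2218404 ] [-1.17197265e-04  7.45276386e-01  6.66755618e-01 -2.01761056e-04] 0.14643060815093953
pin proj [278.19203313 195.7748932 ] plug [278.19384632 241.9672805 ] tcp [280.21470253 266.73699399]
[156  96  85  77 776] [206.5 140.3]
[250 114  11  12  77] [255.5 118.6]
[266 127  45  35 853] [289.3 144.6]
[270 184  19  23 325] [278.9 195.8]
[248 186   9  13  85] [252.8 192.6]
[233 201  19  16 178] [242.1 207.8]
[267 230  25  24 464] [279.3 241.9]
[238 254  14   9  94] [244.4 257.7]
[204 256  29  52 716] [217.9 279.6]
[324 256  28  52 714] [337.2 279.7]
[260 284   8  10  63] [263.4 289. ]
[[ 76 167 148 148 171 153 160 156  98]
 [ 67 147 152 160 147 138 147 151 102]
 [ 71 154 151 161  87 128 145 155  76]
 [ 62 146 165  50   4  14 147 150  79]
 [ 62 147 149   0   3   3 155 143  93]
 [ 74 144 162  23   6   3 158 155 102]
 [ 72 146 162 149  93 152 160 152  91]
 [ 77 138 149 162 146 148 159 152  93]
 [ 87 141 151 141 142 152 155 149  92]]
[[ 87  81  86  88  85  85  86 118 117]
 [ 88  83  87  89  85  89  92 160  90]
 [ 83  83  86  90  70  80  93  87  77]
 [ 90  84  85  56  70  56  90  90  84]
 [ 91  87  84  79  79  78  79  91  93]
 [ 89  85  85  79  82  79  76  89 150]
 [ 88  84  82  91  85  77  86 154 159]
 [ 89  85  84  88  89  88 143 158 154]
 [ 88  85  86  92  95 104 160 157 167]]
```

The pin blob at (279,196) matches the prediction within 1 mm, so I'll descend in stages.

drive_tool(series=[-0.2, -1, 0, 40, 0, 0, 0, -0.2, 0, 0, 40, 0, 0, 0, -0.2, 0, 0, 40, 0, 0, 0, -0.2, 0, 0, 25, 0, 0, 0, -0.2, 0, 0, 12, 0, 0, 0, -0.2, 0, 0, 8, 0, 0, 0, -0.2, 0, 0, 6, 0, 0, 0, -0.2, 0, 0, 5, 0, 0, 0, -0.2, 0, 0, 0, 0, 0, 0])

```text
t: 14.22
eef_pos: [0.4802, -0.0777, 0.0461]
tool_rot: [-0.0, 0.746, 0.666, 0.0]
contact_force: [-0.2, -0.3, 0.3]
gripper_width: 0.401
```

Run:
```python
from h import *
import pickle
o=bot.get_obs();print(o['t'],o['eef_pos'],o['contact_force'],o['gripper_width'])
s=cam('scene');c=cam('wrist');pickle.dump((c,s),open('c9.pkl','wb'))
W=cv2.resize(c[0][100:340,160:400],(400,400));S=cv2.resize(s[0][210:310,310:410],(400,400),interpolation=cv2.INTER_CUBIC)
cv2.imwrite('pics/p9.png',np.hstack([W,S]))
print(4*(proj(*s[1:],(.4801,-.0777,.047))-[310,210]),4*(proj(*s[1:],(.4801,-.0777,.072))-[310,210]))
```

```text
14.225 [ 0.48019286 -0.07768164  0.04614572] [-0.19380845 -0.27324338  0.31550955] 0.40125503925597594
[125.02559046 247.78496057] [127.56659544 209.60411884]
```

View pics/p9.png

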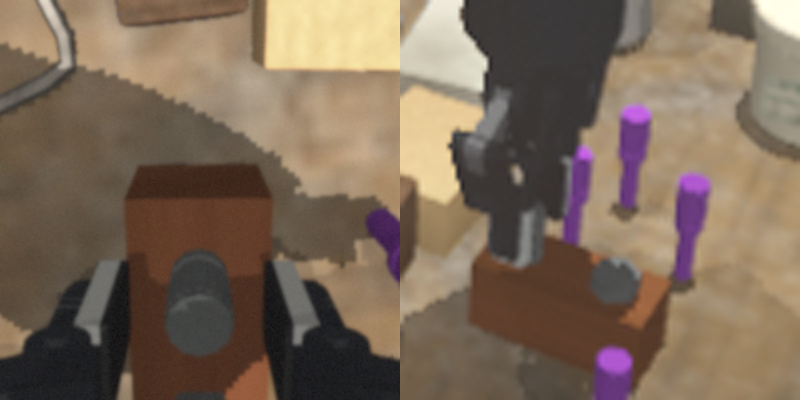

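Left panel: the round head at (200,325) is centred between the pads, and the stand top is clear. Right panel: the fingers straddle the pin and the hex plug at (615,283) is clear. I'll grip and lift.

drive_tool(series=[-1, 0, 0, 0, 0, 0, 0, -1, 0, 0, 0, 0, 0, 0, -1, 0, 0, 0, 0, 0, 0, -1, 0, 0, 0, 0, 0, 0, -1, 0, 0, 0, 0, 0, 0], force=40)

```text
t: 14.95
eef_pos: [0.4804, -0.0778, 0.0464]
tool_rot: [0.0, 0.746, 0.666, 0.0]
contact_force: [-1.3, -0.2, 6.2]
gripper_width: 0.167
```

Run:
```python
from h import *
o=bot.get_obs();print(o['t'],o['eef_pos'],o['contact_force'],o['gripper_width'])
```

```text
14.95 [ 0.48038973 -0.07777985  0.0463575 ] [-1.25694339 -0.18906424  6.24091764] 0.16719572621049897
```

drive_tool(series=[-1, 0, 0, -15, 0, 0, 0, -1, 0, 0, -40, 0, 0, 0, -1, 0, 0, -40, 0, 0, 0, -1, 0, 0, -40, 0, 0, 0, -1, 0, 0, 0, 0, 0, 0])

```text
t: 15.58
eef_pos: [0.4818, -0.078, 0.184]
tool_rot: [0.001, 0.746, 0.666, 0.002]
contact_force: [0.3, -0.2, -1.0]
gripper_width: 0.163
```

drive_tool(series=[-1, 40, -4, 0, 0, 0, 0, -1, 40, -4, 0, 0, 0, 0, -1, 40, -4, 0, 0, 0, 0, -1, 40, -5, 0, 0, 0, 0, -1, 40, -5, 0, 0, 0, 0, -1, 40, -4, 0, 0, 0, 0, -1, 40, -4, 0, 0, 0, 0, -1, 36, -4, 0, 0, 0, 0, -1, 0, 0, 0, 0, 0, -0.128, -1, 0, 0, 0, 0, 0, -0.127, -1, 0, 0, 0, 0, 0, 0, -1, 0, 0, 0, 0, 0, 0])

```text
t: 17.08
eef_pos: [0.4816, 0.2397, 0.1807]
tool_rot: [-0.0, 0.656, 0.755, -0.0]
contact_force: [-0.7, 0.6, 0.0]
gripper_width: 0.165
```

Run:
```python
from h import *
import pickle
o=bot.get_obs();print(o['t'],o['eef_pos'],o['tool_rot'],o['contact_force'],o['gripper_width'])
from scipy.spatial.transform import Rotation as Ro
c=cam('wrist');s=cam('scene');p=cam('top');pickle.dump((c,s,p),open('c10.pkl','wb'))
cv2.imwrite('pics/p10.png',c[0])
print('mouth',proj(*c[1:],(.4815,.2405,.067)))
e=o['eef_pos']
for dz in(.0256,-.0044,-.0394):
    q=e+[0,0,dz];print('pin',dz,proj(*c[1:],q).round(1),proj(*s[1:],q).round(1))
g=cv2.cvtColor(c[0],cv2.COLOR_BGR2GRAY)
print(g[150:300:6,240:320:4])
```

```text
17.075 [0.48164371 0.23968752 0.1807225 ] [-1.36092426e-04  6.56223936e-01  7.54566054e-01 -4.44530530e-04] [-7.06825462e-01  6.14349305e-01  2.70458418e-04] 0.16528438551994323
mouth [279.1329077  205.19250626]
pin 0.0256 [280.5 294.1] [203.6 172. ]
pin -0.0044 [280.  263.2] [205.3 184.4]
pin -0.0394 [279.7 238.5] [207.3 198.3]
[[124 109 131 135 134 132 132  80  50  54  50  47  50 125 233 242 241 239
  235 205]
 [134 130 111 115 127 128 130 121  94  97  92  94  95 125 216 235 230 206
  209 226]
 [132 126 130 126 128  94 102 120 111  98  93  99 118 187 213 216 233 237
  227 225]
 [129 126 129 132 128 128 128 126 100 104 125 120 112 226 239 235 236 236
  228 227]
 [128 125 131 131 130 128 127 127 127 125 125 130 125 130 220 233 236 235
  227 225]
 [129 128 128 130 128 124 118 118 115 114 114 117 115 116 142 224 234 236
  226 226]
 [127 126 125 128 129 104  68  61  64  61  62  61  63  67  61 137 183 213
  215 222]
 [127 124 124 127 125 104 111  76  60  62  56  62  61 102  90 124 124 127
  124 122]
 [123 123 126 129 127 106  63  61  62  52  50  56  63  60  62 121 122 126
  122 121]
 [12
[... 656 characters left out ...]
  82  84
   87  80]
 [ 87  83  75  74  73  80  75  57  42  38  38  41  58  75  78  74  79  81
   79  81]
 [ 83  80  74  76  47  37  41  41  35  41  42  40  40  45  22  67  76  76
   73  73]
 [ 89  76  74  77  36  18  37  37  40  43  35  33  36  36  16  49  76  75
   78  88]
 [ 41  76  75  76  16  13  37  36  33  38  42  36  33  35   9  33  76  75
   77  23]
 [ 68  78  74  74  11  27  31  38  43  50  45  41  37  38  20  19  75  75
   74  54]
 [ 75  77  79  60  15  28  55  57  55  60  58  50  46  38  22  19  73  72
   75  76]
 [ 72  74  79  43  17  43  47  46  46  48  46  43  43  43  32  14  60  76
   78  75]
 [ 51  78 109  40  27  40  47  46  46  41  44  46  45  47  36  18  52  92
   95  50]]
```

Run:
```python
from h import *
import pickle
np.set_printoptions(linewidth=250)
c,s,p=pickle.load(open('c10.pkl','rb'))
g=cv2.cvtColor(s[0],cv2.COLOR_BGR2GRAY);print('scene v 170..225, u 192..222');print(np.c_[np.arange(164,228,2),g[164:228:2,192:224:1]])
g=cv2.cvtColor(c[0],cv2.COLOR_BGR2GRAY);print('wrist v 224..266, u262..300');print(np.c_[np.arange(222,268,2),g[222:268:2,258:302:2]])
```

```text
scene v 170..225, u 192..222
[[164  58  59 ... 153 213 245]
 [166  56  57 ... 255 250 234]
 [168 125 120 ... 141 160 167]
 ...
 [222 150 150 ... 164 164 196]
 [224 164 161 ... 161 219 236]
 [226 137 137 ... 179 235 204]]
wrist v 224..266, u262..300
[[222 120 109  91 118 119  93  58  56  57  59  59  63  61  62  62  63  95 118 116  95 163 196]
 [224  95  89  82 111 113  82  59  60  57  58  59  59  62  62  61  63  85 110 108  86 140 162]
 [226  64  64  61  79  76  63  60  62  59  55  60  58  58  57  61  61  68  83  77  69  92  98]
 [228  60  61  61  60  58  60  57  57  56  56  57  53  51  63  73  78  83  87  83  86  92  91]
 [230  57  60  61  56  60  54  48  52  53  60  64  52  60  81  83  82  96  97  95  97  97  95]
 [232  60  59  64  58  63  68  61  62  71  79  82  77  78  85  81  85  96 100  94  88  92  94]
 [234  58  81  86  77  85  91  88  75  78  78  80  74  76  81  84  84  89  98  91  83  84  97]
 [236  86  93 104  97  96  93  86  73  74  74  78  71  73  74  78  83  89  92  88  82  86  97]
 [238  90  96  97  94  89  86  78  69  74  74  74  75  74  72  72  83  83  87  86  83  86  
[... 634 characters left out ...]
1  39  58  75  75  75  78  75  74]
 [254  65  67  72  69  57  46  45  49  48  49  47  47  49  43  46  44  61  73  73  68  66  73]
 [256  30  41  69  60  43  48  49  48  42  43  41  40  44  47  44  45  43  58  59  34  42  69]
 [258  26  37  57  41  43  41  37  35  38  41  35  42  38  40  42  40  42  45  43  22  29  67]
 [260  16  34  54  44  39  35  34  40  39  37  40  39  39  37  37  39  44  43  38  24  23  63]
 [262  18  28  40  35  38  37  34  36  36  41  43  36  38  38  40  38  37  45  35  22  21  61]
 [264  20  18  30  37  38  37  40  40  34  43  38  35  41  33  36  36  40  36  25  16  22  49]
 [266  12  19  29  34  32  34  34  38  33  36  37  41  40  37  40  40  36  34  16   3  22  49]]
```

Run:
```python
from h import *
import pickle
c,s,p=pickle.load(open('c10.pkl','rb'));K,R,t=c[1:]
g=cv2.cvtColor(c[0],cv2.COLOR_BGR2GRAY)
for r in range(186,230,2):print(r,*g[r,258:304:2])
hsv=cv2.cvtColor(c[0],cv2.COLOR_BGR2HSV)
m=(g[180:232,250:310]<72).astype(np.uint8)
print(onz(K,R,t,280,206,.067))
```

```text
186 127 104 68 68 68 61 59 64 62 61 60 62 61 61 61 63 62 67 69 61 101 137 178
188 127 104 85 114 108 76 60 60 55 61 60 61 64 62 61 62 73 109 116 79 101 122 127
190 124 109 101 123 119 86 59 61 62 60 59 62 60 63 63 63 90 122 121 101 100 121 122
192 125 104 89 111 108 76 67 60 58 62 61 56 61 62 64 61 75 102 109 90 106 124 124
194 123 107 72 77 72 63 66 61 58 59 58 58 64 63 63 61 60 75 72 68 107 122 125
196 126 105 65 64 61 60 63 64 63 57 56 56 61 60 60 59 62 60 62 64 109 118 125
198 124 106 65 63 62 61 61 62 56 52 53 50 55 56 65 63 61 60 60 62 109 121 122
200 127 102 64 60 65 61 63 58 60 71 67 72 72 60 60 63 58 60 62 63 105 121 121
202 123 104 65 61 57 59 60 59 90 75 69 84 78 67 52 61 61 61 63 60 101 122 119
204 125 111 66 61 63 61 57 66 107 88 65 64 61 58 49 54 61 62 62 66 107 120 118
206 124 112 67 63 60 62 50 55 102 87 57 56 57 51 49 57 58 61 63 66 105 123 119
208 123 111 69 62 60 59 58 49 61 63 55 55 51 43 49 55 59 62 59 65 107 118 120
210 122 113 66 60 60 59 59 56 43 37 43 45 41 48 55 62 63 62 61 67 105 116 120
212 122 107 68 59 59 59 58 57 55 47 45 45 48 57 60 58 59 61 60 65 105 117 120
214 121 110 66 60 60 59 58 63 61 59 54 54 58 63 62 63 59 61 59 63 106 119 119
216 125 111 66 63 62 61 58 64 58 60 58 60 57 61 63 58 62 59 61 64 107 120 119
218 122 110 63 62 63 63 63 58 61 59 61 59 60 59 62 63 63 65 64 65 105 119 147
220 121 110 70 99 101 70 62 58 60 60 57 59 61 60 61 62 77 103 97 74 110 146 200
222 120 109 91 118 119 93 58 56 57 59 59 63 61 62 62 63 95 118 116 95 163 196 217
224 95 89 82 111 113 82 59 60 57 58 59 59 62 62 61 63 85 110 108 86 140 162 168
226 64 64 61 79 76 63 60 62 59 55 60 58 58 57 61 61 68 83 77 69 92 98 100
228 60 61 61 60 58 60 57 57 56 56 57 53 51 63 73 78 83 87 83 86 92 91 93
[0.48223721 0.23996933 0.067     ]
```

Pin and hole are aligned to within about 0.5 mm, so I'll descend in stages.

drive_tool(series=[-1, 0.5, 0, 30, 0, 0, 0, -1, 0, 0, 30, 0, 0, 0, -1, 0, 0, 10, 0, 0, 0, -1, 0, 0, 3, 0, 0, 0, -1, 0, 0, 2, 0, 0, 0, -1, 0, 0, 1, 0, 0, 0, -1, 0, 0, 0, 0, 0, 0])

```text
t: 18.1
eef_pos: [0.4822, 0.2408, 0.1056]
tool_rot: [0.0, 0.655, 0.755, 0.0]
contact_force: [0.2, -0.6, -1.1]
gripper_width: 0.168
```

drive_tool(series=[-1, 0, 0, 1, 0, 0, 0, -1, 0, 0, 1, 0, 0, 0, -1, 0, 0, 0, 0, 0, 0])

```text
t: 18.48
eef_pos: [0.4818, 0.2405, 0.103]
tool_rot: [-0.0, 0.655, 0.755, -0.0]
contact_force: [-0.3, 0.1, -0.0]
gripper_width: 0.165
```

drive_tool(series=[-1, 0, 0, 2, 0, 0, 0, -1, 0, 0, 2, 0, 0, 0, -1, 0, 0, 1, 0, 0, 0, -1, 0, 0, 0, 0, 0, 0])

```text
t: 18.98
eef_pos: [0.4819, 0.2405, 0.098]
tool_rot: [-0.0, 0.655, 0.755, -0.0]
contact_force: [-0.1, 0.4, -0.8]
gripper_width: 0.164
```

drive_tool(series=[-1, 0, 0, 2, 0, 0, 0, -1, 0, 0, 2, 0, 0, 0, -1, 0, 0, 1, 0, 0, 0, -1, 0, 0, 1, 0, 0, 0, -1, 0, 0, 0, 0, 0, 0])

```text
t: 19.6
eef_pos: [0.4819, 0.2405, 0.092]
tool_rot: [-0.0, 0.655, 0.755, -0.0]
contact_force: [0.7, 0.5, -0.4]
gripper_width: 0.163
```

drive_tool(series=[-1, 0, 0, 2, 0, 0, 0, -1, 0, 0, 2, 0, 0, 0, -1, 0, 0, 0, 0, 0, 0, -0.3, 0, 0, 0, 0, 0, 0, -0.3, 0, 0, 0, 0, 0, 0, -0.3, 0, 0, 0, 0, 0, 0, -0.3, 0, 0, -10, 0, 0, 0, -0.3, 0, 0, -30, 0, 0, 0, -0.3, 0, 0, -40, 0, 0, 0, -0.3, 0, 0, -50, 0, 0, 0, -0.3, 0, 0, 0, 0, 0, 0])

```text
t: 20.98
eef_pos: [0.4844, 0.2414, 0.2223]
tool_rot: [0.001, 0.655, 0.755, 0.004]
contact_force: [-0.0, 0.7, -0.4]
gripper_width: 0.347
```

```bash
cat >> h.py <<'E'
def pinz(n='scene'):
    "blob of dark grey pin head above the block in scene; prints rows"
    s=cam('scene');g=cv2.cvtColor(s[0],cv2.COLOR_BGR2GRAY)
    for z in(.097,.111,.067,.081):print('z',z,proj(*s[1:],(.4815,.2403,z)).round(1))
    for r in range(192,234):print(r,*g[r,200:224])
    return s
E
python3 - <<'E'
from h import *
o=bot.get_obs();print(o['t'],o['eef_pos'],o['contact_force'],o['gripper_width'])
pinz()
E
```

```text
20.975 [0.48442224 0.24143883 0.2223347 ] [-0.02254291  0.7343851  -0.44244296] 0.34744109584987154
z 0.097 [209.4 215. ]
z 0.111 [208.6 209.8]
z 0.067 [210.9 225.9]
z 0.081 [210.2 220.9]
192 107 125 138 127 121 133 141 135 141 154 166 171 171 173 176 173 170 175 178 180 179 176 175 173
193 102 105 105 105 111 127 141 128 124 130 128 133 141 152 158 160 162 173 182 184 180 175 172 173
194 101 103 103 103 105 105 106 107 113 122 124 125 120 126 125 132 138 150 161 168 168 170 176 180
195 107 102 102 102 103 103 106 107 108 109 108 109 113 121 123 127 123 125 122 131 137 147 156 164
196 117 117 122 118 110 103 105 107 108 109 108 108 110 112 112 113 116 122 125 127 125 125 121 125
197 115 123 129 127 122 118 120 115 113 110 108 108 110 112 113 112 112 111 111 113 121 122 126 128
198 105 107 110 114 121 124 127 121 123 119 121 114 114 111 112 111 111 112 112 112 112 112 111 113
199 104 106 108 110 110 109 110 117 126 125 125 119 124 124 124 118 115 111 110 111 112 112 112 110
200 104 109 109 109 109 107 107 112 118 116 111 111 123 129 127 121 126 126 123 118 115 110 111 111
201 107 116 
[... 2444 characters left out ...]
212 182 128 103 102 102 115 140 142 137 117 86 85 84 88 94 85 114 195 236 204
227 159 188 138 132 147 130 104 104 103 107 124 126 118 104 96 91 84 83 81 80 92 161 202 138
228 133 136 134 103 113 102 101 103 103 103 101 98 86 106 133 113 84 82 80 79 87 114 131 113
229 138 147 130 92 91 93 93 97 97 99 100 98 93 113 139 118 86 80 79 81 99 117 116 107
230 154 164 145 92 91 91 90 90 90 91 93 92 94 96 96 97 84 80 83 98 114 116 109 104
231 165 165 151 92 92 92 91 90 90 90 91 90 89 88 88 87 79 81 94 116 119 110 104 102
232 167 166 159 132 123 119 107 93 90 90 91 91 90 89 89 87 80 89 113 121 113 105 103 102
233 167 167 166 164 157 155 146 136 133 130 119 108 98 92 88 87 87 106 123 115 106 103 103 102
```

The pin stands in the guide, with its head top at scene (208.5,212.5), a few mm above home. It isn't seated yet. I'll go back to the tee-bar and ease the drum gently.

drive_tool(series=[0, 35, 1, 0, 0, 0, 0, 0, 34.5, 1, 0, 0, 0, 0, 0, 0, 0, 0, 0, 0, 0, 0, 0, 0, 40, 0, 0, 0, 0, 0, 0, 40, 0, 0, 0, 0, 0, 0, 40, 0, 0, 0, 0, 0, 0, 16, 0, 0, 0, 0, 0, 0, 0, 0, 0, 0], force=30)

```text
t: 22.02
eef_pos: [0.4737, 0.3086, 0.0815]
tool_rot: [0.0, 0.656, 0.755, -0.001]
contact_force: [-0.6, -0.2, 0.6]
gripper_width: 0.504
```

drive_tool(series=[-1, 0, 0, 0, 0, 0, 0, -1, 0, 0, 0, 0, 0, 0, -1, 0, 0, 0, 0, 0, 0, -1, 0, 0, 0, 0, 0, 0, -1, 0, 0, 0, 0, 0, 0])

```text
t: 22.65
eef_pos: [0.4728, 0.3097, 0.0834]
tool_rot: [-0.001, 0.655, 0.755, -0.0]
contact_force: [-6.1, -2.5, 6.4]
gripper_width: 0.182
```

```bash
cat >> h.py <<'E'
def pin():
    "top-face centre & extents of pin head in scene, from dark mask over bright cover rows 205-222"
    s=cam('scene');g=cv2.cvtColor(s[0],cv2.COLOR_BGR2GRAY).astype(float)
    o=bot.get_obs();print('t',o['t'],'eef',o['eef_pos'].round(4),'F',o['contact_force'].round(1),'T',o['torque'].round(2),'w',o['gripper_width'].round(3))
    for r in range(207,221):print(r,*g[r,200:220].astype(int))
E
python3 -c "from h import *;pin()"
```

```text
Traceback (most recent call last):
  File "h.py", line 21, in pin
    o=bot.get_obs();print('t',o['t'],'eef',o['eef_pos'].round(4),'F',o['contact_force'].round(1),'T',o['torque'].round(2),'w',o['gripper_width'].round(3))
                                                                                                                              ^^^^^^^^^^^^^^^^^^^^^^^^
AttributeError: 'float' object has no attribute 'round'
```

drive_tool(series=[-1, 0, -1, -2, 0, 0, 0, -1, 0, 0, 0, 0, 0, 0.02, -1, 0, 0, 0, 0, 0, 0])

```text
t: 23.08
eef_pos: [0.4728, 0.3097, 0.0835]
tool_rot: [0.0, 0.663, 0.749, -0.0]
contact_force: [4.7, 3.0, -20.7]
gripper_width: 0.183
```

```bash
sed -i "s/o\['gripper_width'\].round(3)/round(o['gripper_width'],3)/" h.py; python3 -c "from h import *;pin()"
```

```text
t 23.125 eef [0.4728 0.3097 0.0835] F [  4.3   3.  -20.4] T [ 0.71 -0.79 -0.1 ] w 0.177
207 239 239 240 240 238 231 229 217 199 199 196 183 170 110 111 114 115 116 116 117
208 239 239 239 239 239 240 241 240 241 241 239 231 224 200 200 201 198 186 173 116
209 239 239 240 240 239 239 240 240 241 241 241 241 241 241 241 241 239 232 225 201
210 239 239 240 240 240 240 241 241 241 241 241 241 241 241 241 241 242 242 242 242
211 239 239 239 239 239 239 240 240 240 239 235 241 241 242 242 242 242 242 242 242
212 240 240 239 239 239 239 237 230 231 226 215 227 233 233 235 241 242 242 242 242
213 218 224 239 239 237 232 229 216 203 191 178 183 198 210 223 232 232 235 241 241
214 176 216 231 231 228 219 215 194 161 138 138 139 149 186 219 219 222 232 239 240
215 181 230 221 220 221 220 208 149 139 139 139 140 136 162 214 222 232 240 240 239
216 168 220 220 220 221 221 206 125 132 136 134 128 115 137 205 233 240 240 239 239
217 163 214 220 220 220 220 204 95 107 115 109 100 82 118 194 233 233 232 232 231
218 148 199 221 220 221 221 204 99 84 86 87 86 83 106 176 220 220 220 220 220
219 139 190 221 221 221 221 207 131 85 86 87 85 83 95 167 219 219 219 219 219
220 130 180 213 202 219 219 208 148 85 86 86 86 83 88 162 220 220 220 219 219
```

The head top moved down from row 212.5 to 215.3, the predicted home height, and stands upright. I'll release the bar and check.

drive_tool(series=[-1, 0, 0, 2, 0, 0, 0, 0, 0, 0, 0, 0, 0, 0, 0, 0, 0, 0, 0, 0, 0, 0, 0, 0, 0, 0, 0, 0, 0, 0, 0, -40, 0, 0, 0, 0, 0, 0, -40, 0, 0, 0, 0, 0, 0, -40, 0, 0, 0, 0, 0, 0, -20, 0, 0, 0, 0, 0, 0, 0, 0, 0, 0, 0, 0, 0, 0, 0, 0, 0])

```text
t: 24.38
eef_pos: [0.4725, 0.3093, 0.2212]
tool_rot: [-0.0, 0.663, 0.749, -0.001]
contact_force: [1.1, 0.3, -0.7]
gripper_width: 0.502
```

Run:
```python
from h import *
pin()
c=cam('wrist');K,R,t=c[1:];g=cv2.cvtColor(c[0],cv2.COLOR_BGR2GRAY)
w=proj(K,R,t,(.4225,.303,.0485));print('win',w)
for z in(.097,.111):print(z,proj(K,R,t,(.4815,.2403,z)))
for z in(.067,.081):print(z,proj(K,R,t,(.4815,.2403,z)))
u,v=w.astype(int);print('window')
for r in range(v-24,v+26,2):print(r,*g[r,u-18:u+20:2])
u,v=proj(K,R,t,(.4815,.2403,.097)).astype(int);print('pin',u,v)
for r in range(v-36,min(v+24,419),2):print(r,*g[r,u-28:u+30:2])
cv2.imwrite('pics/p12.png',c[0])
```

```text
t 24.425 eef [0.4724 0.3092 0.221 ] F [ 0.6 -1.1  0.1] T [ 0.02  0.01 -0.03] w 0.502
207 241 241 242 242 240 232 231 219 201 202 197 185 172 113 112 116 117 118 118 119
208 240 241 241 241 241 242 242 242 243 243 240 233 225 202 202 203 199 188 175 119
209 241 241 242 241 241 241 242 243 243 242 243 243 243 243 243 243 241 234 227 203
210 241 241 241 242 242 242 242 243 243 242 243 243 243 243 243 243 243 243 243 243
211 241 241 240 241 241 241 242 242 242 242 242 243 243 243 243 244 244 244 244 244
212 242 242 241 241 241 241 241 240 241 239 233 235 242 243 243 243 243 244 244 244
213 241 241 241 241 241 242 242 238 224 210 195 201 219 230 242 242 242 242 242 243
214 241 241 241 241 242 242 237 212 172 140 140 141 154 204 242 242 241 241 239 233
215 239 243 243 243 243 243 230 154 140 141 142 142 138 177 236 241 239 234 230 221
216 222 243 243 243 243 243 227 127 134 138 136 131 116 147 218 240 230 221 221 220
217 191 236 243 243 243 243 225 96 109 116 111 101 84 124 203 238 222 222 221 221
218 178 220 243 243 243 243 226 106 86 88 88 87 84 115 192 231 222 222 221 222
219 164 203 23
[... 4663 characters left out ...]
 78 80 76 78 82 88 90 91 87 80 76 77 77 82 80 81 83 84 83 83 82
294 82 81 80 81 83 80 80 80 79 78 80 76 77 78 80 79 79 76 81 80 81 81 76 80 78 81 82 84 85
296 79 80 76 77 79 79 83 81 78 77 79 76 74 79 74 79 78 77 80 78 79 78 78 76 78 78 83 79 86
298 80 76 75 75 75 75 79 78 72 71 76 77 76 76 76 75 80 76 77 73 78 75 78 77 74 78 77 78 77
300 80 79 79 79 76 75 77 78 70 74 74 79 76 74 77 75 71 74 74 73 74 79 75 74 73 76 75 72 72
302 79 81 77 79 79 77 80 77 81 76 79 79 78 74 75 75 73 78 70 69 75 79 80 82 75 72 70 70 71
304 76 79 79 80 79 77 81 84 83 81 81 77 76 76 77 74 81 76 77 76 78 82 81 83 75 74 69 70 73
306 83 80 82 83 82 78 80 78 83 78 80 81 77 75 80 78 76 78 77 76 75 77 81 84 76 73 70 75 78
```

The pin head's top circle is at (279.5,284.3) in the wrist picture, against 284.0 predicted for home and 291.9 for standing on the rim. The 7 glyph is within about 2 mm of the window's centre. I'm handing in.

```bash
python3 -c "from h import *;print(bot.hand_in())"
```

```text
the job is handed in; nothing more can be done
None
```

The jig is set for hole 7, and the index pin is home in the guide block with its head down. I handed the job in at about 24.5 s of the 69 s allowed; no verdict was reported.

**What I did:** I turned the drum three stations clockwise by the tee-bar, from 4 to 7. I then took the grey round-headed pin from the stand and stood it in the guide. It stopped about 5–7 mm short of home, so I eased the drum about 0.02 rad by the bar and it dropped.

**Last checks:**
- **Pin:** the head top is within about 0.5 px of its predicted home position in the wrist camera. The scene camera agrees to about 1 px.
- **Number:** the 7 is within about 2 mm of the window's centre.
- **Robot:** the gripper is open and clear, about 14 cm above the bar, with force readings of about 1 N or less.

**What went wrong or disagreed:**
- **First grip on the tee-bar:** it closed above the bar, and the drum did not move, though I first took it as turning. The real fingertips seemed 20–30 mm higher than I expected from the description, a mismatch I never fully explained. I went lower and the second grip held.
- **Force while easing the drum:** the wrist force reached about 21 N because I had commanded a 2 mm lift while holding the bar. That was on the bar, not the pin.
- **Not checked:** I did not measure the hex plug or the tub again at the end, but the arm showed no contact near either.

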